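Unlock the code-locked sample box

ROBOT

A 7-joint arm with a two-finger parallel gripper is mounted at the origin on the work surface. World frame = base frame: x ahead of the robot, y to its left, z up, the work surface at z = 0. Lengths are in m, angles in rad, forces in N, time in s.
With the tool pointing down it reaches from about 0.35 to 0.9 m from the base axis. Payload 19.9 kg.
Tool frame: the origin (TCP) lies between the finger pads; the fingertips stand 22 mm ahead of it and the grasp point (between the pads) lies 3 mm ahead of it; x points along the fingers, z is the direction in which the jaws open and shut, and the axes are right-handed (so a half turn about x gives the same grasp; the last joint's range is limited). The gripper opens to 85 mm and grips with 20 to 120 N. Pads are 22 mm wide; open, the fingers measure 114 mm over their backs; the gripper's body (76 mm by 85 mm) begins 54 mm behind the grasp point. The pads swing forward as they close: fully open they stand 13 mm farther back than shut.
Start: joints at [-1.202, 0.417, -0.01, 1.614, 0.005, 1.111, -0.053], TCP at [0.25, 0.573, 0.253] pointing down, gripper open.
Joint ranges: [-2.81, 2.81], [-0.39, 2.02], [-1.27, 1.25], [0.06, 2.57], [-1.19, 4.33], [0.19, 2], [-2.82, 2.82]. Speed limits (rad/s): [1.89, 1.89, 2.39, 2.39, 3.01, 3.01, 3.01].

INTERFACE

Orientations are given as a rotation vector (axis times angle).
In Python, from bench import arm gives the robot as it stands.
- The arm moves only by the shell command python3 -m handwheel 'ROWS' [FORCE]. ROWS is JSON, a list that holds one entry, the list of rows, each a list of 7 numbers: the turn, a rotation vector about the world's x, y, z in degrees, then the shift along the world's x, y, z in cm, then the opening, from 0 (shut) to 1 (fully open). A call has 1 to 12 rows; each row shifts and turns the commanded pose from where the row before left it; what a row does not reach is not made up. A row lasts 1/12 s, in which the tool goes at most 41.7 mm and 7.16 degrees, less where a joint would pass 70% of its speed; a pose out of reach is approached as far as the arm can. A call with a gripper value outside its range is refused whole. The fingers move at their own pace and stop on an object; FORCE is the grip in N (left out, the last holds). Time passes only in rows, so rows that do not move let the fingers close. It gives the time, the measured TCP pose, the force and the opening at its end, in the units of the state.
- arm.read_state(): the state, without advancing time (a new reading comes with each control period).
- arm.snapshot(name): name is "side" or "top" or "wrist"; returns the picture (400x640x3 uint8, red, green, blue); there is no depth.
- arm.camera_info(name): a dict with "vertical_fov" (degrees; the focal length in pixels is half the picture's height over the tangent of half this angle, whatever the lens; pixels are square), "cx", "cy" (the principal point, pixels), "distortion" ([k1, k2, p1, p2, k3] as OpenCV has them; the pictures are not rectified), "origin" and "rotation" of the camera in the world. Camera axes: x right, y down, z forward; pixel columns grow to the right and rows downward; lengths in m; the calibration is good to about 2 mm. A picture is of the moment at which its call begins: read the wrist's pose just before it. camera_info takes no time and is no camera call; for the wrist camera it gives the pose at the moment of the call.
- arm.hand_in(): hands the job in, once; it reports no verdict.
Trained networks look in the newest picture that a camera, given by its name, has taken for a name from the list of things; names that differ only in an ending like _2 or _b are one class to them, and where a whole thing is asked for, a point or a joint stands for the part that bears it (a point fixed in the world has none). Each returns a list of dicts, best first, with "p" (0 to 1); they miss things now and then, are a little off and sometimes report something else, mostly with a low value. They report only what shows in the picture. A call takes as long as a camera call.
- arm.look_for(target, camera): "extent" ([left, top, right, bottom] in pixels, round what is visible of it).
The state is a dict: "time": time; "joint_pos": joint angles; "qvel": joint speeds; "effort": joint torques, N m; "eef_pos": TCP position; "orientation": TCP orientation; "wrist_force": force on the tool from outside, world axes, zero at the start; "torque": the same for the moment, N m; "finger_gap": finger opening in m.
Only numpy, scipy, OpenCV 4.12 (cv2) and the standard library are available. Lean on these libraries where they do the work, as an engineer would, in place of code of your own. Each camera call takes 0.05 s, during which the arm holds its last target. There are 200 camera calls.

TASK

Unlock the grey steel sample box by its two code dials: turn the left dial to 2 and the right dial to 4, feeling near each number for the place where the dial drops into its gate and stops dead, then slide the bolt on top all the way to the right. The lock is worn, so its gates lie a little off the numbers: push the dial pegs and the bolt post gently with the fingertips rather than pinching them, never force them, and leave the box's neighbours where they stand.

Things in the scene. Friction and masses are not known exactly. Their poses are not given: they have to be found in the camera images.
- lockbox: Grey steel box fixed to the table, 174 (x) x 294 (y) x 90 mm high. Origin: centre of its underside, z up, x away from the robot, y to the left; its place and yaw vary. On its flat top are two dials, axes at x = 20, y = +70 mm (left) and -70 mm (right), and along the near edge a sliding bolt
- dial_left_axis (a point): Centre of the left dial's flat top face, 98 mm above the table; axes as the box's (does not turn with the dial). The dial is a black disc 76 mm across, 8 mm thick. Around its far half the numbers 1 to 5 are groups of 1 to 5 small white dots, 51 mm from the axis, running clockwise seen from above, 1 at the left, 5 at the right
- dial_right_axis (a point): The same for the right dial, an identical one
- dial_left_peg (a point): Centre of the top end of the left dial's upright steel peg: 11 mm thick, 30 mm from the dial axis, rising 26 mm above the disc. Push it round by its side near the top half; it and the white line from the centre point at the number set. A push over 18 N by the fingers counts as forcing. Pushing takes 3 to 5 N, up to about 9 N through a false notch
- dial_right_peg (a point): The same for the right dial
- dial_left_code (a point): The number 2 of the left dial: middle of its group of two dots on the box top, 51 mm from the dial axis. The one deep gate lies near it, up to 0.25 rad to either side (differs in each run, cannot be seen). There a hidden spring pin drops in and the dial stops dead, both ways, with about 0.02 rad of play. The dial must stand within about 0.06 rad of the gate to catch
- dial_right_code (a point): The number 4 of the right dial (four dots), likewise, with a gate shift of its own. On both dials the other numbers have shallow false notches, shifted from their numbers as the gate is: clicks that can be pushed through gently
- dial_left (a joint): Left dial's angle in rad, growing clockwise seen from above: 0 at number 1, then 0.68 per number; 2 is 0.68. The direction from axis to peg is 1.36 minus this value, counter-clockwise from the box's x axis. End stops at -0.3 and 3.05. Starts between 1.7 and 2.3, so turn it counter-clockwise to 2
- dial_right (a joint): Right dial's angle, same sense and scale; 4 is 2.04. Starts between 0.4 and 1.0, so turn it clockwise to 4
- bolt_guides (a point): Middle of the bolt's track, on the box top (90 mm above the table), axes as the box's. The track runs along y. Steel guides stand on it at y = +52 and -52 mm (26 mm along x, 10 mm along y, 14 mm high), and a keeper at y = +85 mm (16 mm high)
- bolt_post (a point): Centre of the top end of the bolt's upright round post: 12 mm thick, rising 24 mm above the bolt bar (bar 12 mm wide, 140 mm long, its top 8 mm above the box top). Locked, the post stands 12 mm left of the middle of the track
- bolt (a joint): Travel of the bolt in m: 0 locked, 0.032 fully open at its soft stop, growing as the post is pushed to the right (the box's -y). Friction about 2.5 N. Until both dials are caught in their gates it stops dead after about 2 to 3 mm. A push over 18 N by the fingers counts as forcing
- mouse: Bystander: black computer mouse, round, 62 mm across and 34 mm high, loose on the table; origin under its centre
- scanner: Bystander: white hand-held code scanner standing on a round weighted foot 110 mm across, 230 mm high in all; origin under the foot's centre
- cartridge_tray: Bystander: grey plastic tray of white test cartridges, 90 x 160 mm, 75 mm high; origin under its centre

How it is judged:
By the outcome, as a careful person would: the job done as asked, in the order asked, and still so for the second after the job is handed in, with the robot touching nothing.
It also fails if it takes over 72 s, if anything falls off the work surface, if the arm or the gripper's body presses on something with over 40 N, if the wrist force passes 120 N, or if a joint passes its speed limit or range.

## Working session

There is one attempt and no reset: what is moved stays moved. The work goes in short steps, Python scripts to look and compute and a shell command to move; the robot and the scene stay as the last step left them, time stands still between calls to the robot, and variables do not carry over. Pictures are saved under pics/ and viewed, about 8 in all and at most 12, crops included, and the job is handed in when it is done.

```bash
mkdir -p pics; ls
python3 - <<'E'
from bench import arm
import cv2,numpy as np
s=arm.read_state();print({k:np.round(v,3).tolist() for k,v in s.items()})
for c in("top","side","wrist"):
    im=arm.snapshot(c);cv2.imwrite(f"pics/{c}0.png",im[:,:,::-1])
    i=arm.camera_info(c);print(c,{k:np.round(v,4).tolist() for k,v in i.items()})
for c in("top","side"):
    for t in("lockbox","dial_left_axis","dial_right_axis","dial_left_peg","dial_right_peg","dial_left_code","dial_right_code","bolt_post","bolt_guides","mouse","scanner","cartridge_tray"):
        print(c,t,[(np.round(d["extent"],1).tolist(),round(d["p"],2)) for d in arm.look_for(t,c)[:2]])
E
```

```text
pics
{'time': 0.0, 'joint_pos': [-1.202, 0.418, -0.01, 1.614, 0.005, 1.111, -0.053], 'qvel': [-0.002, -0.0, -0.0, -0.002, 0.001, 0.001, -0.001], 'effort': [0.002, -86.445, 0.68, -43.489, 0.019, 0.008, -0.0], 'eef_pos': [0.249, 0.573, 0.253], 'orientation': [-0.902, 1.377, 0.901], 'wrist_force': [-0.597, 0.233, -0.115], 'torque': [0.047, 0.007, 0.036], 'finger_gap': 0.085}
top {'vertical_fov': 48.184, 'cx': 318.652, 'cy': 199.0548, 'distortion': [0.0303, 0.0, 0.0, 0.0, 0.0], 'origin': [0.362, -0.0037, 1.2732], 'rotation': [-2.1336, 2.1711, -0.1572]}
side {'vertical_fov': 48.8989, 'cx': 319.8618, 'cy': 197.3443, 'distortion': [-0.0598, 0.0, 0.0, 0.0, 0.0], 'origin': [0.0024, -0.7151, 1.1673], 'rotation': [-2.3567, 0.7641, -0.2926]}
wrist {'vertical_fov': 62.404, 'cx': 316.0813, 'cy': 204.2824, 'distortion': [-0.0314, 0.0, 0.0, 0.0, 0.0], 'origin': [0.1796, 0.6017, 0.3735], 'rotation': [2.4108, 1.5812, 0.2354]}
top lockbox [([263.3, 155.1, 377.2, 235.7], 0.8)]
top dial_left_axis [([264.7, 157.7, 377.7, 235.5], 0.69), ([177.6, 243.8, 197.7, 267.2], 0.4)]
top dial_right_axis [([261.7, 155
[... 690 characters left out ...]
ide dial_left_axis [([274.6, 162.4, 363.6, 258.2], 0.57)]
side dial_right_axis [([276.4, 161.0, 365.1, 254.7], 0.71), ([290.4, 187.0, 310.3, 215.5], 0.27)]
side dial_left_peg [([303.9, 172.4, 330.3, 187.0], 0.61)]
side dial_right_peg [([322.8, 200.3, 350.2, 221.8], 0.72)]
side dial_left_code [([277.8, 162.8, 366.8, 259.1], 0.73)]
side dial_right_code [([277.0, 160.2, 367.7, 258.3], 0.65)]
side bolt_post [([292.7, 188.8, 310.9, 214.0], 0.53)]
side bolt_guides [([277.2, 165.1, 368.5, 257.5], 0.91)]
side mouse [([223.0, 160.5, 232.9, 173.5], 0.51), ([275.8, 160.1, 366.6, 256.9], 0.41)]
side scanner [([382.3, 228.5, 436.0, 301.6], 0.71)]
side cartridge_tray [([267.1, 112.6, 306.5, 153.3], 0.86)]
```

```bash
cat > h.py <<'E'
from bench import arm
import cv2,numpy as np
from scipy.spatial.transform import Rotation as Rn
def cam(c):
    i=arm.camera_info(c);f=200/np.tan(np.radians(i["vertical_fov"])/2)
    K=np.array([[f,0,i["cx"]],[0,f,i["cy"]],[0,0,1.]])
    return K,np.array(i["distortion"],float),np.array(i["origin"]),Rn.from_rotvec(i["rotation"]).as_matrix()
def tow(C,uv,z):
    K,d,o,R=C;p=cv2.undistortPoints(np.array(uv,float).reshape(-1,1,2),K,d).reshape(-1,2)
    r=np.c_[p,np.ones(len(p))]@R.T
    return o+r*((z-o[2])/r[:,2])[:,None]
def proj(C,P):
    K,d,o,R=C;P=(np.array(P,float).reshape(-1,3)-o)@R
    return cv2.projectPoints(P,np.zeros(3),np.zeros(3),K,d)[0].reshape(-1,2)
E
python3 - <<'E'
from h import *
a=cv2.imread("pics/top0.png")[120:290,130:490];b=cv2.imread("pics/side0.png")[100:310,210:450]
a=cv2.resize(a,None,fx=2.2,fy=2.2,interpolation=cv2.INTER_CUBIC)
cv2.imwrite("pics/a.png",a)
C=cam("top")
print(tow(C,[[266,165],[374,155],[379,224],[268,236],[320,195]],.09).round(3))
print("mouse,scan,tray",tow(C,[[187.6,254],[448,173],[182,159]],.03).round(3))
C=cam("wrist");s=arm.read_state();print(Rn.from_rotvec(s["orientation"]).as_matrix().round(3),C[3].round(3))
E
```

```text
[[ 0.623  0.127  0.09 ]
 [ 0.645 -0.165  0.09 ]
 [ 0.458 -0.172  0.09 ]
 [ 0.431  0.122  0.09 ]
 [ 0.538 -0.017  0.09 ]]
mouse,scan,tray [[ 0.39   0.349  0.03 ]
 [ 0.604 -0.381  0.03 ]
 [ 0.657  0.371  0.03 ]]
[[-0.    -0.917  0.399]
 [-0.     0.399  0.917]
 [-1.    -0.    -0.   ]] [[ 0.399  0.877  0.269]
 [ 0.917 -0.381 -0.117]
 [-0.     0.293 -0.956]]
```

View pics/a.png

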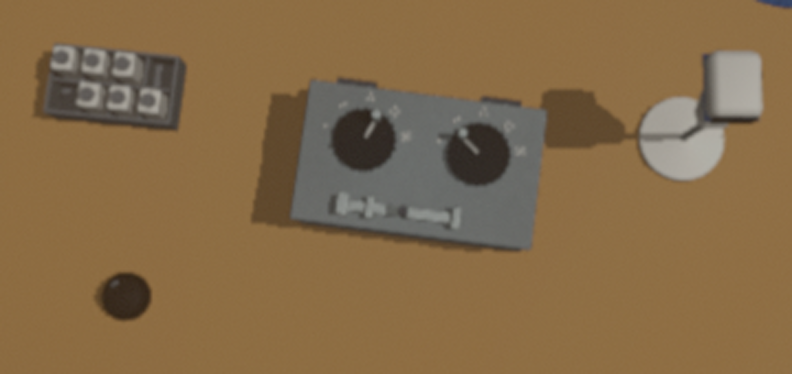

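The top view shows the box near the middle, corners at about crop (312,79), (546,109), (530,249), (292,218), with a small clockwise yaw. The left peg points at ~3.5 and the right peg at ~2. The mouse, tray and scanner stand well clear. Next I move the wrist camera over the box with the gripper closed.

```bash
python3 -m handwheel '[[[0,0,-4,1.55,-3.05,0.7,0],[0,0,-4,1.55,-3.05,0.7,0],[0,0,-4,1.55,-3.05,0.7,0],[0,0,-4,1.55,-3.05,0.7,0],[0,0,-4,1.55,-3.05,0.7,0],[0,0,-4,1.55,-3.05,0.7,0],[0,0,-4,1.55,-3.05,0.7,0],[0,0,-4,1.55,-3.05,0.7,0],[0,0,-4,1.55,-3.05,0.7,0],[0,0,-4,1.55,-3.05,0.7,0]]]' 30
python3 -m handwheel '[[[0,0,-4,1.55,-3.05,0.5,0],[0,0,-4,1.55,-3.05,0.5,0],[0,0,-4,1.55,-3.05,0.5,0],[0,0,-4,1.55,-3.05,0.5,0],[0,0,-4,1.55,-3.05,0,0],[0,0,-4,1.55,-3.05,0,0],[0,0,-4,1.55,-3.05,0,0],[0,0,-5,1.55,-3.05,0,0],[0,0,0,0,0,0,0],[0,0,0,0,0,0,0]]]'
python3 - <<'E'
from h import *
C=cam("wrist");im=arm.snapshot("wrist")[:,:,::-1]
cv2.imwrite("pics/w1.png",im)
s=arm.read_state();print(s["time"],s["eef_pos"],Rn.from_rotvec(s["orientation"]).as_matrix().round(3),s["finger_gap"],s["wrist_force"],s["joint_pos"])
np.savez("w1.npz",K=C[0],d=C[1],o=C[2],R=C[3])
for t in("dial_left_axis","dial_right_axis","dial_left_peg","dial_right_peg","bolt_post"):
    print(t,[(np.round(d["extent"],1).tolist(),round(d["p"],2)) for d in arm.look_for(t,"wrist")[:2]])
T=cam("top")
P=tow(T,[[271.8,155.9],[378.2,169.5],[370.9,233.2],[262.7,219.1]],.09);print(P.round(3),P.mean(0))
E
```

```text
time: 2.18
eef_pos: [0.405, 0.2664, 0.3238]
orientation: [-0.359, 1.54, 0.36]
wrist_force: [0.3, 0.2, 0.5]
finger_gap: -0.0002
time: 3.02
eef_pos: [0.5289, 0.0223, 0.3432]
orientation: [0.092, 1.569, -0.093]
wrist_force: [0.1, -0.4, 0.5]
finger_gap: -0.0001
3.0667 [0.5285831  0.02376484 0.34312149] [[-0.     0.114  0.993]
 [-0.     0.993 -0.114]
 [-1.    -0.    -0.   ]] -0.00010041846668561175 [-0.77821351  0.52187043  0.30958574] [-0.57226037  0.1829838   0.54068345  1.75131252 -0.09929274  1.23484634
 -0.12069501]
dial_left_axis [([259.1, 71.4, 421.2, 306.6], 0.93)]
dial_right_axis [([249.5, 68.0, 416.9, 303.9], 0.88)]
dial_left_peg [([315.6, 111.3, 385.9, 178.0], 0.7)]
dial_right_peg [([319.3, 231.3, 377.6, 286.7], 0.91)]
bolt_post [([267.5, 138.4, 284.2, 240.8], 0.8)]
[[ 0.648  0.111  0.09 ]
 [ 0.605 -0.175  0.09 ]
 [ 0.434 -0.15   0.09 ]
 [ 0.476  0.136  0.09 ]] [ 0.54079508 -0.01933379  0.09      ]
```

View pics/w1.png

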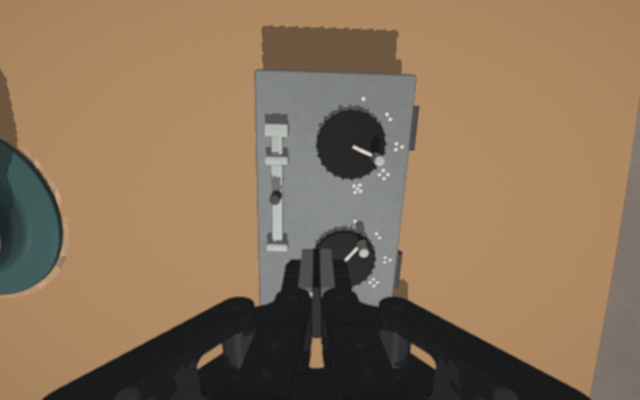

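The wrist view shows both dials, their dot groups (left: 363,99 to 357,188; right: 355,222 to 373,282), the peg tops (380,160) and (363,253), and the bolt post near (275,197). The dots will give me the box pose.

```bash
cat >> h.py <<'E'
def axes(p): # box pose x,y,yaw -> transform fn
    c,s=np.cos(p[2]),np.sin(p[2]);R=np.array([[c,-s],[s,c]])
    return lambda xy:np.asarray(xy)@R.T+np.array(p[:2])
E
python3 - <<'E'
from h import *
from scipy.optimize import least_squares
z=np.load("w1.npz");C=(z["K"],z["d"],z["o"],z["R"]);im=cv2.imread("pics/w1.png").astype(float).min(2)
G={('L',1):(363,99),('L',2):(390,117),('L',3):(398,147),('L',4):(383,174),('L',5):(357,188),('R',1):(355,222),('R',2):(377,236),('R',3):(387,260),('R',4):(373,282)}
uv=[];M=[]
for (d,n),(u,v) in G.items():
    w=im[v-9:v+10,u-9:u+10];yy,xx=np.mgrid[v-9:v+10,u-9:u+10];m=np.clip(w-165,0,None)*(np.hypot(xx-u,yy-v)<9)
    a=1.36-.68*(n-1);uv.append([(m*xx).sum()/m.sum(),(m*yy).sum()/m.sum()]);M.append([.02+.051*np.cos(a),(.07 if d=='L' else -.07)+.051*np.sin(a)])
uv=np.array(uv);M=np.array(M);W=tow(C,uv,.0905)[:,:2]
r=least_squares(lambda p:(axes(p)(M)-W).ravel(),[.54,-.02,-.15],loss='soft_l1',f_scale=.002);p=r.x
print(p,((axes(p)(M)-W)*1e3).round(1).tolist());np.save("box.npy",p)
A=axes(p);print("box corners px",proj(C,np.c_[A([[.087,.147],[-.087,.147]]),[.09]*2]).round(0).tolist())
for nm,y,(u,v) in(("L",.07,(380,160)),("R",-.07,(364,253))):
    w=im[v-7:v+8,u-7:u+8];yy,xx=np.mgrid[v-7:v+8,u-7:u+8];m=np.clip(w-140,0,None)*(np.hypot(xx-u,yy-v)<7)
    q=tow(C,[[(m*xx).sum()/m.sum(),(m*yy).sum()/m.sum()]],.124)[0,:2]
    ax=A([.02,y]);e=q-ax;phi=np.arctan2(e[1],e[0])-p[2]
    print(nm,"axis",ax.round(4),"peg",q.round(4),"r",np.hypot(*e),"theta",1.36-phi)
print("post locked",A([[-.055,.012]]), "post px z.122",tow(C,[[275,197]],.122),"track px",[((tow(C,[x],.098)[0,:2]-p[:2])@np.array([[np.cos(p[2]),-np.sin(p[2])],[np.sin(p[2]),np.cos(p[2])]])).round(4).tolist() for x in ([277,245],[277,158],[277,118])])
big=cv2.resize(cv2.imread("pics/w1.png")[60:310,240:430],None,fx=3,fy=2.4*1.0,interpolation=cv2.INTER_CUBIC);cv2.imwrite("pics/b.png",cv2.resize(cv2.imread("pics/w1.png")[60:310,240:430],None,fx=2.4,fy=2.4,interpolation=cv2.INTER_CUBIC))
E
```

```text
[ 0.53977519 -0.02005636 -0.14627989] [[0.3, -0.6], [0.3, -0.3], [-1.9, 0.3], [0.0, -0.3], [0.4, -0.1], [0.9, -0.3], [0.6, -0.1], [-1.9, 0.7], [0.4, 0.8]]
box corners px [[418.0, 74.0], [254.0, 69.0]]
L axis [0.5698 0.0463] peg [0.5949 0.0306] r 0.029632399989526034 theta 1.7697878966167764
R axis [ 0.5494 -0.0922] peg [ 0.5706 -0.0714] r 0.02969404248069109 theta 0.4380772507863706
post locked [[ 4.87111686e-01 -1.67790380e-04]] post px z.122 [[0.48115577 0.00460229 0.122     ]] track px [[-0.0625, -0.0511], [-0.062, 0.0541], [-0.0618, 0.0974]]
```

View pics/b.png

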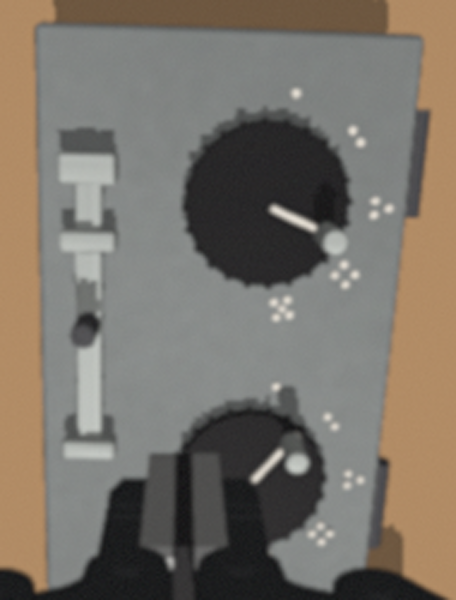

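The close view agrees with the fit (residuals under 2 mm). The box sits at (0.540, -0.020), yaw -8.4°; the left dial is at about 1.77 and the right at about 0.44. Next I plan the left arc.

```bash
cat >> h.py <<'E'
def tcp(side,th,clr=0.0):
    """target TCP xy and jaw yaw (deg) pushing dial `side` at angle th; clr=extra backoff"""
    p=np.load("box.npy");A=axes(p);ax=A([.02,.07 if side=='L' else -.07]);a=1.36-th+p[2]
    r=np.array([np.cos(a),np.sin(a)]);t=np.array([-r[1],r[0]])*(1 if side=='L' else -1)
    return ax+.03*r-(.0165+clr)*t,np.degrees(a)
def jaw():
    s=arm.read_state();z=Rn.from_rotvec(s["orientation"]).as_matrix()[:,2];return s,np.degrees(np.arctan2(z[1],z[0]))
def rep(side):
    """where the tool is, dial angle implied if in contact, tangential/radial force"""
    s,j=jaw();p=np.load("box.npy");ax=axes(p)([.02,.07 if side=='L' else -.07]);a=np.radians(j)
    r=np.array([np.cos(a),np.sin(a)]);t=np.array([-r[1],r[0]])*(1 if side=='L' else -1)
    peg=s["eef_pos"][:2]+.0165*t-ax;f=s["wrist_force"]
    th=1.36-(np.arctan2(peg[1],peg[0])-p[2])
    print(f"  t={s['time']:.2f} theta={th:.3f} rp={np.hypot(*peg)*1e3:.1f} jaw={j:.1f} push={-f[:2]@t:.1f} rad={f[:2]@r:.1f} fz={f[2]:.1f} tcp={s['eef_pos'].round(4)}")
    return -f[:2]@t
E
cat > g.py <<'E'
import sys
from h import rep
sys.exit(rep(sys.argv[1])>float(sys.argv[2]))
E
python3 - <<'E'
from h import *
s,j=jaw();print(s["eef_pos"],j)
for sd,ths,c in(("L",[1.79,1.6,1.4,1.2,1.0,.9,.8,.7,.6,.5,.43],.006),("R",[.42,.6,.8,1.,1.2,1.4,1.6,1.8,1.9,2.,2.1,2.2,2.3],.006)):
    q,a=tcp(sd,ths[0],c);print(sd,"start",q.round(4),a.round(1),"delta cm",((q-s["eef_pos"][:2])*100).round(2),"turn",a-j)
    for th in ths:
        q2,a2=tcp(sd,th);print(th,"d cm",((q2-q)*100).round(3),"turn",(a2-a).round(2),q2.round(4));q,a=q2,a2
E
```

```text
[0.52838472 0.0248466  0.3433666 ] -6.434415387189808
L start [0.5827 0.0111] -33.0 delta cm [ 5.43 -1.38] turn -26.583990215505338
1.79 d cm [0.327 0.503] turn 0.0 [0.5859 0.0161]
1.6 d cm [0.541 0.36 ] turn 10.89 [0.5913 0.0197]
1.4 d cm [0.485 0.482] turn 11.46 [0.5962 0.0245]
1.2 d cm [0.38  0.568] turn 11.46 [0.6    0.0302]
1.0 d cm [0.259 0.633] turn 11.46 [0.6026 0.0365]
0.9 d cm [0.081 0.333] turn 5.73 [0.6034 0.0398]
0.8 d cm [0.047 0.339] turn 5.73 [0.6039 0.0432]
0.7 d cm [0.013 0.342] turn 5.73 [0.604  0.0467]
0.6 d cm [-0.021  0.342] turn 5.73 [0.6038 0.0501]
0.5 d cm [-0.055  0.338] turn 5.73 [0.6032 0.0534]
0.43 d cm [-0.058  0.232] turn 4.01 [0.6027 0.0558]
R start [ 0.5544 -0.0551] 45.5 delta cm [ 2.6  -7.99] turn 51.91122771741745
0.42 d cm [ 0.428 -0.421] turn 0.0 [ 0.5586 -0.0593]
0.6 d cm [ 0.575 -0.219] turn -10.31 [ 0.5644 -0.0615]
0.8 d cm [ 0.581 -0.36 ] turn -11.46 [ 0.5702 -0.0651]
1.0 d cm [ 0.498 -0.468] turn -11.46 [ 0.5752 -0.0697]
1.2 d cm [ 0.395 -0.558] turn -11.46 [ 0.5791 -0.0753]
1.4 d cm [ 0.277 -0.625] turn -11.46 [ 0.5819 -0.0816]
1.6 d cm [ 0.147 -0.668] turn -11.46 [ 0.5834 -0.0882]
1.8 d cm [ 0.011 -0.684] turn -11.46 [ 0.5835 -0.0951]
1.9 d cm [-0.046 -0.339] turn -5.73 [ 0.583  -0.0985]
2.0 d cm [-0.079 -0.333] turn -5.73 [ 0.5822 -0.1018]
2.1 d cm [-0.112 -0.323] turn -5.73 [ 0.5811 -0.105 ]
2.2 d cm [-0.144 -0.311] turn -5.73 [ 0.5797 -0.1081]
2.3 d cm [-0.174 -0.295] turn -5.73 [ 0.5779 -0.1111]
```

```bash
python3 -m handwheel '[[[0,0,-4.5,0.9,-0.25,-2.9,0],[0,0,-4.5,0.9,-0.25,-2.9,0],[0,0,-4.5,0.9,-0.25,-2.9,0],[0,0,-4.5,0.9,-0.25,-2.9,0],[0,0,-4.5,0.9,-0.25,-2.9,0],[0,0,-4,0.9,-0.25,-2.9,0],[0,0,0,0,0,0,0],[0,0,0,0,0,0,0],[0,0,0,0,0,0,0]]]' >/dev/null; python3 g.py L 99
python3 - <<'E'
from h import *
C=cam("wrist");im=arm.snapshot("wrist")[:,:,::-1];cv2.imwrite("pics/w2.png",im)
print(tow(C,[[0,0]],.1)*0+0, jaw()[0]["joint_pos"].round(2))
E
```

```text
t=4.07 theta=2.024 rp=31.9 jaw=-32.9 push=0.1 rad=0.2 fz=1.8 tcp=[0.5828 0.0093 0.1707]
[[0. 0. 0.]] [-0.5   0.49  0.56  1.81 -0.32  0.93 -0.37]False
```

View pics/w2.png

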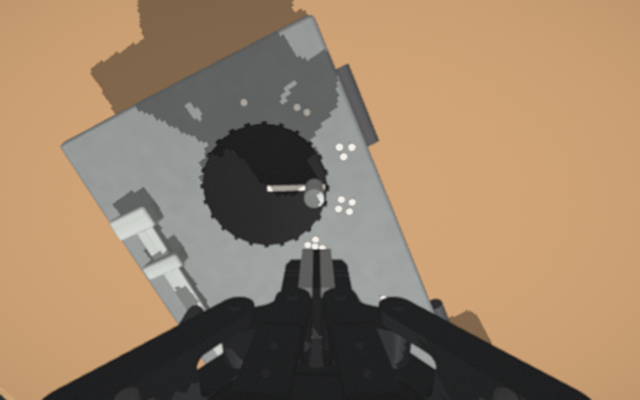

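The fingertips (316,250) sit in line behind the left peg (313,193) with clearance. Now I lower them and feel for contact.

```bash
python3 -m handwheel '[[[0,0,0,0,0,-1,0],[0,0,0,0,0,-1,0],[0,0,0,0,0,-1,0],[0,0,0,0,0,-1,0],[0,0,0,0,0,0,0],[0,0,0,0,0,0,0],[0,0,0,0,0,0,0]]]'>/dev/null; python3 g.py L 6
python3 -m handwheel '[[[0,0,0,0.05,0.08,0,0],[0,0,0,0.05,0.08,0,0],[0,0,0,0.05,0.08,0,0],[0,0,0,0.05,0.08,0,0],[0,0,0,0,0,0,0]]]'>/dev/null; python3 g.py L 6 && python3 -m handwheel '[[[0,0,0,0.05,0.08,0,0],[0,0,0,0.05,0.08,0,0],[0,0,0,0,0,0,0]]]'>/dev/null; python3 g.py L 3 && python3 -m handwheel '[[[0,0,0,0.05,0.08,0,0],[0,0,0,0.05,0.08,0,0],[0,0,0,0,0,0,0]]]'>/dev/null; python3 g.py L 3
```

```text
t=4.70 theta=2.036 rp=32.2 jaw=-33.0 push=-0.2 rad=-0.4 fz=0.3 tcp=[0.5827 0.0088 0.1294]
  t=5.12 theta=1.908 rp=31.2 jaw=-33.0 push=0.3 rad=0.3 fz=-0.1 tcp=[0.5847 0.0125 0.1294]
  t=5.12 theta=1.908 rp=31.2 jaw=-33.0 push=0.3 rad=0.3 fz=-0.1 tcp=[0.5847 0.0125 0.1294]
  t=5.12 theta=1.908 rp=31.2 jaw=-33.0 push=0.3 rad=0.3 fz=-0.1 tcp=[0.5847 0.0125 0.1294]False
False
False
False
```

```bash
sed -i 's/sys.exit(\(.*\))$/sys.exit(int(\1))/' g.py
python3 -m handwheel '[[[0,0,0,0.05,0.08,0,0],[0,0,0,0.05,0.08,0,0],[0,0,0,0,0,0,0]]]'>/dev/null; python3 g.py L 3 && python3 -m handwheel '[[[0,0,0,0.05,0.08,0,0],[0,0,0,0.05,0.08,0,0],[0,0,0,0,0,0,0]]]'>/dev/null && python3 g.py L 3 && python3 -m handwheel '[[[0,0,0,0.05,0.08,0,0],[0,0,0,0,0,0,0]]]'>/dev/null && python3 g.py L 3&& python3 -m handwheel '[[[0,0,0,0.05,0.08,0,0],[0,0,0,0,0,0,0]]]'>/dev/null && python3 g.py L 3
```

```text
t=5.37 theta=1.852 rp=31.0 jaw=-33.0 push=-1.0 rad=0.1 fz=0.5 tcp=[0.5856 0.014  0.1292]
  t=5.62 theta=1.790 rp=30.9 jaw=-33.0 push=0.1 rad=-0.7 fz=-0.2 tcp=[0.5867 0.0156 0.1293]
  t=5.78 theta=1.763 rp=30.9 jaw=-33.0 push=-0.0 rad=0.3 fz=0.1 tcp=[0.5872 0.0163 0.1293]
  t=5.95 theta=1.731 rp=30.9 jaw=-33.0 push=0.2 rad=-0.3 fz=-0.4 tcp=[0.5877 0.0171 0.1293]
```

```bash
python3 -m handwheel '[[[0,0,0,0.05,0.08,0,0],[0,0,0,0,0,0,0]]]'>/dev/null; python3 g.py L 2 && python3 -m handwheel '[[[0,0,0,0.05,0.08,0,0],[0,0,0,0,0,0,0]]]'>/dev/null && python3 g.py L 2 && python3 -m handwheel '[[[0,0,0,0.05,0.08,0,0],[0,0,0,0,0,0,0]]]'>/dev/null && python3 g.py L 2&& python3 -m handwheel '[[[0,0,0,0.05,0.08,0,0],[0,0,0,0,0,0,0]]]'>/dev/null && python3 g.py L 2&& python3 -m handwheel '[[[0,0,0,0.05,0.08,0,0],[0,0,0,0,0,0,0]]]'>/dev/null && python3 g.py L 2&& python3 -m handwheel '[[[0,0,0,0.05,0.08,0,0],[0,0,0,0,0,0,0]]]'>/dev/null && python3 g.py L 2
```

```text
t=6.12 theta=1.701 rp=31.0 jaw=-33.0 push=0.1 rad=0.3 fz=0.4 tcp=[0.5881 0.0179 0.1293]
  t=6.28 theta=1.689 rp=31.1 jaw=-33.1 push=2.9 rad=-0.6 fz=1.8 tcp=[0.5884 0.0182 0.1292]
```

```bash
H="python3 -m handwheel"; g(){ python3 g.py L $1; }
$H '[[[0,0,1.15,0.056,0.039,0,0],[0,0,1.15,0.056,0.039,0,0]]]' >/dev/null && g 10 && $H '[[[0,0,1.15,0.056,0.039,0,0],[0,0,1.15,0.056,0.039,0,0]]]' >/dev/null && g 10 && $H '[[[0,0,1.15,0.055,0.04,0,0],[0,0,1.15,0.055,0.04,0,0]]]' >/dev/null && g 10 && $H '[[[0,0,1.15,0.054,0.042,0,0],[0,0,1.15,0.054,0.042,0,0]]]' >/dev/null && g 10 && $H '[[[0,0,1.15,0.052,0.044,0,0],[0,0,1.15,0.052,0.044,0,0]]]' >/dev/null && g 10 && $H '[[[0,0,1.15,0.05,0.046,0,0],[0,0,1.15,0.05,0.046,0,0]]]' >/dev/null && g 10
```

```text
t=6.45 theta=1.650 rp=31.1 jaw=-30.6 push=4.6 rad=1.3 fz=2.1 tcp=[0.5895 0.0189 0.1292]
  t=6.62 theta=1.602 rp=31.2 jaw=-28.3 push=4.4 rad=0.5 fz=1.5 tcp=[0.5908 0.0199 0.1292]
  t=6.78 theta=1.562 rp=31.3 jaw=-26.0 push=4.6 rad=0.7 fz=0.9 tcp=[0.592  0.0208 0.1293]
  t=6.95 theta=1.518 rp=31.4 jaw=-23.7 push=3.4 rad=1.0 fz=-0.0 tcp=[0.5931 0.0217 0.1293]
  t=7.12 theta=1.479 rp=31.5 jaw=-21.4 push=5.1 rad=0.9 fz=-0.3 tcp=[0.5941 0.0227 0.1292]
  t=7.28 theta=1.438 rp=31.6 jaw=-19.1 push=3.8 rad=0.0 fz=-0.0 tcp=[0.5951 0.0237 0.1293]
```

```bash
H="python3 -m handwheel"; g(){ python3 g.py L $1; }
$H '[[[0,0,1.15,0.048,0.048,0,0],[0,0,1.15,0.048,0.048,0,0]]]' >/dev/null && g 11 && $H '[[[0,0,1.15,0.047,0.049,0,0],[0,0,1.15,0.046,0.05,0,0]]]' >/dev/null && g 11 && $H '[[[0,0,1.15,0.045,0.051,0,0],[0,0,1.15,0.044,0.052,0,0]]]' >/dev/null && g 11 && $H '[[[0,0,1.15,0.042,0.053,0,0],[0,0,1.15,0.041,0.054,0,0]]]' >/dev/null && g 11 && $H '[[[0,0,1.15,0.04,0.055,0,0],[0,0,1.15,0.039,0.056,0,0]]]' >/dev/null && g 11 && $H '[[[0,0,1.15,0.038,0.057,0,0],[0,0,1.15,0.037,0.057,0,0]]]' >/dev/null && g 11 && $H '[[[0,0,1.15,0.036,0.058,0,0],[0,0,1.15,0.035,0.058,0,0]]]' >/dev/null && g 11 && $H '[[[0,0,1.15,0.034,0.059,0,0],[0,0,1.15,0.033,0.059,0,0]]]' >/dev/null && g 11
```

```text
t=7.45 theta=1.397 rp=31.7 jaw=-16.8 push=4.0 rad=0.4 fz=-0.4 tcp=[0.5961 0.0247 0.1293]
  t=7.62 theta=1.362 rp=31.7 jaw=-14.5 push=5.1 rad=-0.5 fz=0.1 tcp=[0.597  0.0256 0.1292]
  t=7.78 theta=1.341 rp=31.7 jaw=-12.2 push=6.8 rad=-0.9 fz=1.0 tcp=[0.5977 0.0261 0.1292]
  t=7.95 theta=1.320 rp=31.6 jaw=-10.0 push=8.0 rad=-1.4 fz=1.7 tcp=[0.5984 0.0267 0.1292]
  t=8.12 theta=1.260 rp=31.8 jaw=-7.6 push=4.5 rad=-0.8 fz=0.2 tcp=[0.5994 0.0285 0.1293]
  t=8.28 theta=1.213 rp=32.0 jaw=-5.3 push=5.0 rad=-1.7 fz=0.0 tcp=[0.6002 0.0299 0.1293]
  t=8.45 theta=1.175 rp=32.0 jaw=-3.0 push=4.3 rad=-0.7 fz=-0.2 tcp=[0.6009 0.0311 0.1292]
  t=8.62 theta=1.134 rp=32.1 jaw=-0.7 push=4.0 rad=-1.8 fz=0.7 tcp=[0.6016 0.0323 0.1293]
```

```bash
H="python3 -m handwheel"; g(){ python3 g.py L $1; }
$H '[[[0,0,1.15,0.031,0.06,0,0],[0,0,1.15,0.03,0.061,0,0],[0,0,1.15,0.028,0.062,0,0]]]' >/dev/null && g 9 && $H '[[[0,0,1.15,0.026,0.063,0,0],[0,0,1.15,0.025,0.063,0,0],[0,0,1.15,0.023,0.064,0,0]]]' >/dev/null && g 9 && $H '[[[0,0,1.15,0.022,0.064,0,0],[0,0,1.15,0.02,0.065,0,0],[0,0,1.15,0.018,0.066,0,0]]]' >/dev/null && g 9 && $H '[[[0,0,1.15,0.017,0.066,0,0],[0,0,1.15,0.016,0.066,0,0],[0,0,1.15,0.015,0.067,0,0]]]' >/dev/null && g 9 && $H '[[[0,0,1.15,0.014,0.067,0,0],[0,0,1.15,0.012,0.067,0,0],[0,0,1.15,0.011,0.067,0,0]]]' >/dev/null && g 9 && $H '[[[0,0,1.15,0.01,0.068,0,0],[0,0,1.15,0.009,0.068,0,0]]]' >/dev/null && g 9 && $H '[[[0,0,1.15,0.008,0.068,0,0],[0,0,1.15,0.007,0.068,0,0]]]' >/dev/null && g 9  && $H '[[[0,0,1.15,0.006,0.068,0,0],[0,0,1.15,0.005,0.068,0,0]]]' >/dev/null && g 9
```

```text
t=8.87 theta=1.081 rp=32.2 jaw=2.7 push=4.5 rad=-1.4 fz=0.1 tcp=[0.6025 0.034  0.1292]
  t=9.12 theta=1.022 rp=32.3 jaw=6.2 push=4.2 rad=-2.3 fz=-0.5 tcp=[0.6032 0.036  0.1293]
  t=9.37 theta=0.967 rp=32.3 jaw=9.6 push=4.4 rad=-1.3 fz=-0.4 tcp=[0.6038 0.0379 0.1293]
  t=9.62 theta=0.910 rp=32.4 jaw=13.1 push=4.8 rad=-1.5 fz=-0.9 tcp=[0.6044 0.0399 0.1293]
  t=9.87 theta=0.849 rp=32.4 jaw=16.5 push=2.6 rad=-0.4 fz=-1.6 tcp=[0.6048 0.042  0.1293]
  t=10.03 theta=0.807 rp=32.5 jaw=18.8 push=3.5 rad=-0.1 fz=-2.0 tcp=[0.6049 0.0435 0.1293]
  t=10.20 theta=0.769 rp=32.5 jaw=21.1 push=2.5 rad=0.4 fz=-1.0 tcp=[0.6051 0.0449 0.1293]
  t=10.37 theta=0.734 rp=32.5 jaw=23.4 push=3.6 rad=0.4 fz=-2.0 tcp=[0.6052 0.0462 0.1293]
```

```bash
H="python3 -m handwheel"; g(){ python3 g.py L $1; }
$H '[[[0,0,0.85,0.003,0.05,0,0],[0,0,0.85,0.002,0.05,0,0]]]' >/dev/null && g 9 && $H '[[[0,0,0.85,0.001,0.05,0,0],[0,0,0.85,0,0.05,0,0]]]' >/dev/null && g 9 && $H '[[[0,0,0.85,0,0.05,0,0],[0,0,0.85,-0.001,0.05,0,0]]]' >/dev/null && g 9 && $H '[[[0,0,0.85,-0.002,0.05,0,0],[0,0,0.85,-0.002,0.05,0,0]]]' >/dev/null && g 9 && $H '[[[0,0,0.85,-0.003,0.05,0,0],[0,0,0.85,-0.004,0.05,0,0]]]' >/dev/null && g 9
```

```text
t=10.53 theta=0.711 rp=32.5 jaw=25.1 push=3.7 rad=0.3 fz=-0.8 tcp=[0.6053 0.047  0.1293]
  t=10.70 theta=0.683 rp=32.5 jaw=26.8 push=2.8 rad=0.5 fz=-0.7 tcp=[0.6052 0.048  0.1293]
  t=10.87 theta=0.660 rp=32.5 jaw=28.5 push=5.3 rad=1.1 fz=-0.3 tcp=[0.6053 0.0489 0.1293]
  t=11.03 theta=0.642 rp=32.5 jaw=30.2 push=7.7 rad=0.0 fz=-2.3 tcp=[0.6054 0.0496 0.1294]
  t=11.20 theta=0.625 rp=32.4 jaw=31.9 push=9.1 rad=0.2 fz=-1.7 tcp=[0.6054 0.0502 0.1294]
```

```bash
H="python3 -m handwheel"; g(){ python3 g.py L $1; }
$H '[[[0,0,0,-0.02,0.035,0,0],[0,0,0,0,0,0,0]]]' >/dev/null && g 11 && $H '[[[0,0,0,-0.02,0.035,0,0],[0,0,0,0,0,0,0]]]' >/dev/null && g 11.5 && $H '[[[0,0,0,-0.02,0.035,0,0],[0,0,0,0,0,0,0]]]' >/dev/null && g 12
```

```text
t=11.37 theta=0.620 rp=32.4 jaw=31.8 push=10.0 rad=0.8 fz=-1.7 tcp=[0.6053 0.0504 0.1294]
  t=11.53 theta=0.613 rp=32.4 jaw=31.8 push=9.4 rad=1.3 fz=-1.9 tcp=[0.6052 0.0506 0.1294]
  t=11.70 theta=0.607 rp=32.5 jaw=31.8 push=12.0 rad=1.2 fz=-3.2 tcp=[0.6051 0.0508 0.1295]
```

Push has risen to 12 N with hardly any motion, which is above any false notch (8 N felt earlier at 3), so this looks like the gate. I back off, lift, take a picture of the peg angle and go to the right dial.

```bash
H="python3 -m handwheel"
$H '[[[0,0,0,0.25,-0.4,0,0],[0,0,0,0.25,-0.4,0,0],[0,0,0,0.1,-0.2,0,0],[0,0,0,0,0,2,0],[0,0,0,0,0,2,0],[0,0,0,0,-1,2,0],[0,0,2,-1,-2,0,0],[0,0,4,-2,-2.5,0,0],[0,0,4,-2,-2.5,0,0],[0,0,4,-0.7,-1.2,0,0],[0,0,0,0,0,0,0],[0,0,0,0,0,0,0]]]'
python3 - <<'E'
from h import *
C=cam("wrist");im=arm.snapshot("wrist")[:,:,::-1];cv2.imwrite("pics/w3.png",im);np.savez("w3.npz",K=C[0],d=C[1],o=C[2],R=C[3])
s,j=jaw();q,a=tcp("R",.42,.006);print(s["eef_pos"],j,"to go cm",(q-s["eef_pos"][:2])*100,a-j)
p=np.load("box.npy");ax=axes(p)([.02,.07]);
for th in(.5,.6,.68,.75,.85):
    a=1.36-th+p[2];print(th,proj(C,[[*(ax+.03*np.array([np.cos(a),np.sin(a)])),.124]]).round(1))
E
```

```text
time: 12.7
eef_pos: [0.5534, -0.0503, 0.1896]
orientation: [-0.623, 1.479, 0.624]
wrist_force: [-0.2, -0.6, 0.5]
finger_gap: 0.0
[ 0.55374348 -0.04944271  0.18940705] 45.75515846911271 to go cm [ 0.06091853 -0.56152865] -0.27834613888506965
0.5 [[514.3 144.9]]
0.6 [[512.7 150.2]]
0.68 [[511.1 154.3]]
0.75 [[509.5 157.8]]
0.85 [[506.8 162.6]]
```

View pics/w3.png

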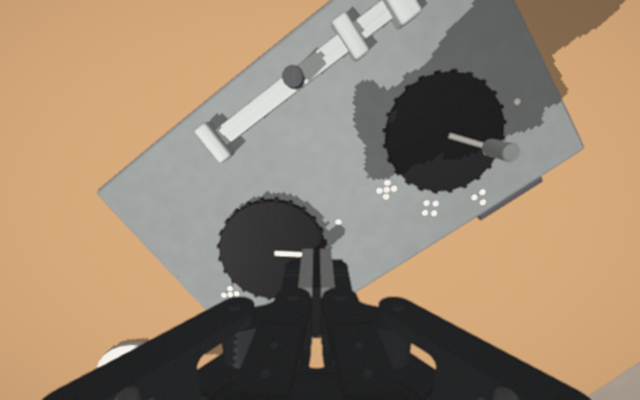

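The left peg top is at (511,152), which puts the dial at about 0.64, a plausible gate shift of -0.04. The right peg is hidden behind the fingertips, about 11 mm ahead. I lower and feel for contact.

```bash
H="python3 -m handwheel"; g(){ python3 g.py R $1; }
$H '[[[0,0,0,-0.1,-0.15,-1.2,0],[0,0,0,-0.1,-0.15,-1.2,0],[0,0,0,0,0,-1.2,0],[0,0,0,0,0,-1.2,0],[0,0,0,0,0,-1.1,0],[0,0,0,0,0,0,0],[0,0,0,0,0,0,0]]]' >/dev/null; g 2 && $H '[[[0,0,0,0.07,-0.07,0,0],[0,0,0,0.07,-0.07,0,0],[0,0,0,0.07,-0.07,0,0],[0,0,0,0.07,-0.07,0,0],[0,0,0,0,0,0,0]]]' >/dev/null; g 2 && $H '[[[0,0,0,0.07,-0.07,0,0],[0,0,0,0.07,-0.07,0,0],[0,0,0,0,0,0,0]]]' >/dev/null; g 2 && $H '[[[0,0,0,0.07,-0.07,0,0],[0,0,0,0.07,-0.07,0,0],[0,0,0,0,0,0,0]]]' >/dev/null; g 2 && $H '[[[0,0,0,0.07,-0.07,0,0],[0,0,0,0,0,0,0]]]' >/dev/null;  g 2 && $H '[[[0,0,0,0.07,-0.07,0,0],[0,0,0,0,0,0,0]]]' >/dev/null;  g 2 && $H '[[[0,0,0,0.07,-0.07,0,0],[0,0,0,0,0,0,0]]]' >/dev/null;  g 2 && $H '[[[0,0,0,0.07,-0.07,0,0],[0,0,0,0,0,0,0]]]' >/dev/null;  g 2
```

```text
t=13.33 theta=0.101 rp=31.2 jaw=45.8 push=0.6 rad=0.5 fz=-0.1 tcp=[ 0.5513 -0.0527  0.1297]
  t=13.75 theta=0.244 rp=30.0 jaw=45.8 push=0.4 rad=0.0 fz=0.2 tcp=[ 0.5545 -0.056   0.1306]
  t=14.00 theta=0.305 rp=29.7 jaw=45.8 push=-0.1 rad=0.3 fz=0.1 tcp=[ 0.5558 -0.0573  0.1303]
  t=14.25 theta=0.370 rp=29.5 jaw=45.8 push=0.2 rad=0.2 fz=0.2 tcp=[ 0.5571 -0.0587  0.1303]
  t=14.42 theta=0.403 rp=29.5 jaw=45.8 push=0.2 rad=0.3 fz=-0.5 tcp=[ 0.5578 -0.0594  0.1303]
  t=14.58 theta=0.438 rp=29.4 jaw=45.8 push=-0.3 rad=-0.2 fz=-0.0 tcp=[ 0.5585 -0.0601  0.1303]
  t=14.75 theta=0.456 rp=29.5 jaw=45.8 push=2.6 rad=0.3 fz=1.0 tcp=[ 0.559  -0.0605  0.1302]
  t=14.75 theta=0.456 rp=29.5 jaw=45.8 push=2.6 rad=0.3 fz=1.0 tcp=[ 0.559  -0.0605  0.1302]
```

```bash
H="python3 -m handwheel"; g(){ python3 g.py R $1; }
$H '[[[0,0,-1.15,0.064,-0.024,0,0],[0,0,-1.15,0.064,-0.024,0,0]]]' >/dev/null && g 11 && $H '[[[0,0,-1.15,0.063,-0.025,0,0],[0,0,-1.15,0.063,-0.026,0,0]]]' >/dev/null && g 11 && $H '[[[0,0,-1.15,0.062,-0.028,0,0],[0,0,-1.15,0.062,-0.029,0,0]]]' >/dev/null && g 11 && $H '[[[0,0,-1.15,0.061,-0.03,0,0],[0,0,-1.15,0.06,-0.031,0,0]]]' >/dev/null && g 11 && $H '[[[0,0,-1.15,0.06,-0.032,0,0],[0,0,-1.15,0.06,-0.033,0,0]]]' >/dev/null && g 11 && $H '[[[0,0,-1.15,0.059,-0.034,0,0],[0,0,-1.15,0.058,-0.036,0,0]]]' >/dev/null && g 11 && $H '[[[0,0,-1.15,0.057,-0.037,0,0],[0,0,-1.15,0.056,-0.039,0,0]]]' >/dev/null && g 11 && $H '[[[0,0,-1.15,0.055,-0.041,0,0],[0,0,-1.15,0.054,-0.042,0,0]]]' >/dev/null && g 11 && $H '[[[0,0,-1.15,0.053,-0.043,0,0],[0,0,-1.15,0.052,-0.044,0,0]]]' >/dev/null && g 11 && $H '[[[0,0,-1.15,0.051,-0.045,0,0],[0,0,-1.15,0.05,-0.046,0,0]]]' >/dev/null && g 11
```

```text
t=14.92 theta=0.493 rp=29.5 jaw=43.4 push=5.2 rad=-0.7 fz=0.4 tcp=[ 0.5602 -0.0608  0.1302]
  t=15.08 theta=0.540 rp=29.5 jaw=41.1 push=4.7 rad=-1.2 fz=0.3 tcp=[ 0.5616 -0.0614  0.1302]
  t=15.25 theta=0.593 rp=29.5 jaw=38.8 push=2.4 rad=0.1 fz=0.4 tcp=[ 0.563  -0.0622  0.1302]
  t=15.42 theta=0.627 rp=29.5 jaw=36.5 push=6.2 rad=-0.1 fz=1.7 tcp=[ 0.5641 -0.0626  0.1302]
  t=15.58 theta=0.650 rp=29.4 jaw=34.2 push=9.4 rad=-0.7 fz=2.9 tcp=[ 0.565  -0.0628  0.1301]
  t=15.75 theta=0.707 rp=29.4 jaw=31.9 push=4.6 rad=-0.3 fz=1.6 tcp=[ 0.5664 -0.0639  0.1302]
  t=15.92 theta=0.758 rp=29.4 jaw=29.6 push=4.3 rad=-0.4 fz=0.1 tcp=[ 0.5676 -0.0649  0.1302]
  t=16.08 theta=0.799 rp=29.4 jaw=27.3 push=5.3 rad=-1.1 fz=0.3 tcp=[ 0.5687 -0.0657  0.1302]
  t=16.25 theta=0.845 rp=29.4 jaw=25.0 push=4.8 rad=-0.6 fz=1.0 tcp=[ 0.5698 -0.0667  0.1302]
  t=16.42 theta=0.884 rp=29.4 jaw=22.7 push=4.7 rad=-1.4 fz=0.4 tcp=[ 0.5708 -0.0675  0.1302]
```

```bash
H="python3 -m handwheel"; g(){ python3 g.py R $1; }
$H '[[[0,0,-1.15,0.049,-0.048,0,0],[0,0,-1.15,0.048,-0.049,0,0],[0,0,-1.15,0.046,-0.05,0,0]]]' >/dev/null && g 11 && $H '[[[0,0,-1.15,0.045,-0.051,0,0],[0,0,-1.15,0.044,-0.052,0,0],[0,0,-1.15,0.043,-0.053,0,0]]]' >/dev/null && g 11 && $H '[[[0,0,-1.15,0.042,-0.054,0,0],[0,0,-1.15,0.041,-0.055,0,0],[0,0,-1.15,0.04,-0.056,0,0]]]' >/dev/null && g 11 && $H '[[[0,0,-1.15,0.038,-0.057,0,0],[0,0,-1.15,0.037,-0.058,0,0],[0,0,-1.15,0.036,-0.058,0,0]]]' >/dev/null && g 11 && $H '[[[0,0,-1.15,0.035,-0.059,0,0],[0,0,-1.15,0.034,-0.06,0,0],[0,0,-1.15,0.032,-0.06,0,0]]]' >/dev/null && g 11 && $H '[[[0,0,-1.15,0.031,-0.061,0,0],[0,0,-1.15,0.03,-0.061,0,0]]]' >/dev/null && g 11 && $H '[[[0,0,-1.15,0.029,-0.062,0,0],[0,0,-1.15,0.028,-0.062,0,0]]]' >/dev/null && g 11 && $H '[[[0,0,-1.15,0.027,-0.063,0,0],[0,0,-1.15,0.025,-0.064,0,0]]]' >/dev/null && g 11 && $H '[[[0,0,-1.15,0.024,-0.064,0,0],[0,0,-1.15,0.022,-0.065,0,0]]]' >/dev/null && g 11 && $H '[[[0,0,-1.15,0.021,-0.065,0,0],[0,0,-1.15,0.02,-0.066,0,0]]]' >/dev/null && g 11
```

```text
t=16.67 theta=0.952 rp=29.3 jaw=19.2 push=4.9 rad=-1.4 fz=-0.5 tcp=[ 0.5722 -0.0691  0.1302]
  t=16.92 theta=1.018 rp=29.3 jaw=15.8 push=3.7 rad=-1.7 fz=-0.2 tcp=[ 0.5736 -0.0707  0.1303]
  t=17.17 theta=1.079 rp=29.2 jaw=12.4 push=4.9 rad=-2.3 fz=0.1 tcp=[ 0.5748 -0.0722  0.1303]
  t=17.42 theta=1.146 rp=29.2 jaw=8.9 push=5.1 rad=-2.5 fz=0.5 tcp=[ 0.5759 -0.0739  0.1302]
  t=17.67 theta=1.214 rp=29.1 jaw=5.4 push=3.3 rad=-2.4 fz=0.2 tcp=[ 0.5769 -0.0758  0.1303]
  t=17.83 theta=1.261 rp=29.1 jaw=3.1 push=3.8 rad=-1.9 fz=0.2 tcp=[ 0.5775 -0.0771  0.1303]
  t=18.00 theta=1.289 rp=29.0 jaw=0.9 push=7.9 rad=-3.6 fz=0.5 tcp=[ 0.5781 -0.0779  0.1302]
  t=18.17 theta=1.313 rp=28.9 jaw=-1.4 push=10.4 rad=-3.8 fz=0.9 tcp=[ 0.5785 -0.0786  0.1302]
  t=18.33 theta=1.372 rp=29.0 jaw=-3.7 push=4.2 rad=-3.9 fz=-0.4 tcp=[ 0.579  -0.0803  0.1302]
  t=18.50 theta=1.424 rp=29.0 jaw=-6.0 push=5.1 rad=-4.3 fz=-0.8 tcp=[ 0.5794 -0.0819  0.1302]
```

```bash
H="python3 -m handwheel"; g(){ python3 g.py R $1; }
$H '[[[0,0,-1.15,0.007,-0.066,0,0],[0,0,-1.15,0.006,-0.067,0,0],[0,0,-1.15,0.005,-0.067,0,0]]]' >/dev/null && g 9 && $H '[[[0,0,-1.15,0.003,-0.067,0,0],[0,0,-1.15,0.002,-0.067,0,0],[0,0,-1.15,0.001,-0.068,0,0]]]' >/dev/null && g 9 && $H '[[[0,0,-1.15,0,-0.068,0,0],[0,0,-1.15,-0.002,-0.068,0,0],[0,0,-1.15,-0.003,-0.068,0,0]]]' >/dev/null && g 9 && $H '[[[0,0,-1.15,-0.004,-0.068,0,0],[0,0,-1.15,-0.006,-0.068,0,0],[0,0,-1.15,-0.007,-0.068,0,0]]]' >/dev/null && g 9 && $H '[[[0,0,-1.15,-0.004,-0.068,0,0],[0,0,-1.15,-0.005,-0.068,0,0],[0,0,-1.15,-0.006,-0.068,0,0]]]' >/dev/null && g 9 && $H '[[[0,0,-1.15,-0.007,-0.068,0,0],[0,0,-1.15,-0.008,-0.068,0,0]]]' >/dev/null && g 9 && $H '[[[0,0,-1.15,-0.01,-0.068,0,0],[0,0,-1.15,-0.011,-0.068,0,0]]]' >/dev/null && g 9
```

```text
t=18.75 theta=1.491 rp=28.8 jaw=-9.5 push=4.2 rad=-1.4 fz=-1.1 tcp=[ 0.5798 -0.0838  0.1303]
  t=19.00 theta=1.558 rp=28.7 jaw=-12.9 push=5.1 rad=-1.8 fz=-2.0 tcp=[ 0.58   -0.0858  0.1303]
  t=19.25 theta=1.634 rp=28.5 jaw=-16.4 push=4.7 rad=-0.0 fz=-2.0 tcp=[ 0.58   -0.088   0.1304]
  t=19.50 theta=1.711 rp=28.4 jaw=-19.8 push=5.0 rad=2.2 fz=-2.5 tcp=[ 0.5799 -0.0902  0.1304]
  t=19.75 theta=1.783 rp=28.3 jaw=-23.3 push=3.9 rad=0.3 fz=-2.8 tcp=[ 0.5797 -0.0923  0.1304]
  t=19.92 theta=1.838 rp=28.3 jaw=-25.6 push=2.9 rad=1.7 fz=-2.1 tcp=[ 0.5794 -0.0939  0.1304]
  t=20.08 theta=1.891 rp=28.2 jaw=-27.9 push=1.9 rad=2.2 fz=-0.4 tcp=[ 0.5791 -0.0953  0.1304]
```

```bash
H="python3 -m handwheel"; g(){ python3 g.py R $1; }
$H '[[[0,0,-0.85,-0.01,-0.05,0,0],[0,0,-0.85,-0.01,-0.05,0,0]]]' >/dev/null && g 9 && $H '[[[0,0,-0.85,-0.011,-0.05,0,0],[0,0,-0.85,-0.012,-0.05,0,0]]]' >/dev/null && g 9 && $H '[[[0,0,-0.85,-0.013,-0.05,0,0],[0,0,-0.85,-0.013,-0.05,0,0]]]' >/dev/null && g 9 && $H '[[[0,0,-0.85,-0.015,-0.049,0,0],[0,0,-0.85,-0.015,-0.049,0,0]]]' >/dev/null && g 9 && $H '[[[0,0,-0.85,-0.016,-0.049,0,0],[0,0,-0.85,-0.017,-0.048,0,0]]]' >/dev/null && g 9
```

```text
t=20.25 theta=1.922 rp=28.1 jaw=-29.6 push=2.5 rad=1.8 fz=-1.2 tcp=[ 0.5788 -0.0962  0.1304]
  t=20.42 theta=1.952 rp=28.1 jaw=-31.3 push=4.0 rad=1.9 fz=-0.6 tcp=[ 0.5787 -0.097   0.1304]
  t=20.58 theta=1.988 rp=28.0 jaw=-33.0 push=4.0 rad=2.0 fz=0.3 tcp=[ 0.5784 -0.098   0.1303]
  t=20.75 theta=2.016 rp=28.0 jaw=-34.7 push=6.4 rad=2.4 fz=-0.1 tcp=[ 0.5782 -0.0988  0.1304]
  t=20.92 theta=2.035 rp=27.9 jaw=-36.3 push=8.1 rad=2.3 fz=-1.2 tcp=[ 0.5781 -0.0994  0.1304]
```

```bash
H="python3 -m handwheel"; g(){ python3 g.py R $1; }
$H '[[[0,0,0,-0.025,-0.032,0,0],[0,0,0,0,0,0,0]]]' >/dev/null && g 11 && $H '[[[0,0,0,-0.025,-0.032,0,0],[0,0,0,0,0,0,0]]]' >/dev/null && g 11.5 && $H '[[[0,0,0,-0.025,-0.032,0,0],[0,0,0,0,0,0,0]]]' >/dev/null && g 11.5 && $H '[[[0,0,0,-0.025,-0.032,0,0],[0,0,0,0,0,0,0]]]' >/dev/null && g 11.5 && $H '[[[0,0,0,-0.025,-0.032,0,0],[0,0,0,0,0,0,0]]]' >/dev/null && g 11.5
```

```text
t=21.08 theta=2.043 rp=27.9 jaw=-36.3 push=8.8 rad=2.5 fz=-0.3 tcp=[ 0.578  -0.0995  0.1304]
  t=21.25 theta=2.050 rp=27.9 jaw=-36.3 push=10.3 rad=3.0 fz=-0.8 tcp=[ 0.5778 -0.0997  0.1304]
  t=21.42 theta=2.056 rp=28.0 jaw=-36.3 push=10.0 rad=3.0 fz=-0.6 tcp=[ 0.5777 -0.0998  0.1305]
  t=21.58 theta=2.065 rp=28.0 jaw=-36.3 push=11.7 rad=3.9 fz=-2.0 tcp=[ 0.5776 -0.1     0.1305]
```

Push rises steadily to 11.7 N with no give, about 0.70 rad past the false notch at 3, so the right gate looks caught. I back off, lift and locate the bolt post.

```bash
H="python3 -m handwheel"
$H '[[[0,0,0,0.25,0.35,0,0],[0,0,0,0.25,0.35,0,0],[0,0,0,0.15,0.2,0,0],[0,0,0,0,0,2,0],[0,0,0,0,0,2,0],[0,0,4,-1,1,1,0],[0,0,4,-2,2,1,0],[0,0,4,-2,2.5,0,0],[0,0,4,-2,2.5,0,0],[0,0,4,-2,2.5,0,0],[0,0,4,-1.5,1.5,0,0],[0,0,4,0,0,0,0]]]'>/dev/null; $H '[[[0,0,0,0,0,0,0],[0,0,0,0,0,0,0]]]' >/dev/null
python3 - <<'E'
from h import *
C=cam("wrist");im=arm.snapshot("wrist")[:,:,::-1];cv2.imwrite("pics/w4.png",im);np.savez("w4.npz",K=C[0],d=C[1],o=C[2],R=C[3])
s,j=jaw();p=np.load("box.npy");A=axes(p);print(s["eef_pos"],j,np.degrees(p[2])-j)
z=np.load("w3.npz");C3=(z["K"],z["d"],z["o"],z["R"])
B=lambda w:(w[:2]-p[:2])@np.array([[np.cos(p[2]),-np.sin(p[2])],[np.sin(p[2]),np.cos(p[2])]])
print("post from w3",tow(C3,[[292,75]],.122),B(tow(C3,[[292,75]],.122)[0]), "w1 box", B(np.array([.48115,.0046])))
w=A([-.062,.012]);print("post",w,proj(C,[[*w,.122]]),"start",A([-.062,.041]),"cm to go",(A([-.062,.041])-s["eef_pos"][:2])*100)
for sd,y,t in(("L",.07,(.5,.6,.7,.8)),("R",-.07,(1.85,1.95,2.05,2.15))):
  for th in t:
    a=1.36-th+p[2];print(sd,th,proj(C,[[*(A([.02,y])+.03*np.array([np.cos(a),np.sin(a)])),.124]]).round(1))
E
```

```text
[0.4784232  0.02719343 0.19030852] -8.495655268461343 0.11443485639158624
post from w3 [[0.47894627 0.0018161  0.122     ]] [-0.06336738  0.01277253] w1 box [-0.06159296  0.0158479 ]
post [0.48018644 0.00085252] [[327.22200749 266.71497933]] start [0.48441345 0.02954281] cm to go [0.59902464 0.2349378 ]
L 0.5 [[508.2 139. ]]
L 0.6 [[511.4 142.7]]
L 0.7 [[514.1 146.7]]
L 0.8 [[516.3 151.1]]
R 1.85 [[474.9 385.9]]
R 1.95 [[472.3 388.7]]
R 2.05 [[469.3 391.3]]
R 2.15 [[466.2 393.7]]
```

View pics/w4.png

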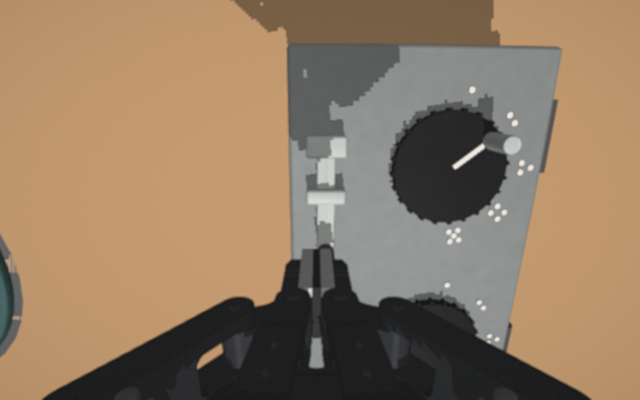

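The left peg (511,145) is still at 0.64, and the post is just ahead of the fingertips, in the track's line. Now I lower left of the post and push the bolt.

```bash
cat > gb.py <<'E'
import sys
from h import *
s,j=jaw();p=np.load("box.npy");d=s["eef_pos"][:2]-p[:2];c,n=np.cos(p[2]),np.sin(p[2]);f=s["wrist_force"]
bx=[c*d[0]+n*d[1],-n*d[0]+c*d[1]];push=-n*f[0]+c*f[1]
print(f"  t={s['time']:.2f} box xy mm {bx[0]*1e3:.1f} {bx[1]*1e3:.1f} z={s['eef_pos'][2]:.4f} push={push:.1f} fx={c*f[0]+n*f[1]:.1f} fz={f[2]:.1f}")
sys.exit(int(push>float(sys.argv[1])))
E
H="python3 -m handwheel"; g(){ python3 gb.py $1; }
$H '[[[0,0,0,0.25,0.12,-1.2,0],[0,0,0,0.25,0.12,-1.2,0],[0,0,0,0,0,-1.2,0],[0,0,0,0,0,-1.2,0],[0,0,0,0,0,-1.1,0],[0,0,0,0,0,0,0],[0,0,0,0,0,0,0]]]'>/dev/null; g 2 && $H '[[[0,0,0,-0.02,-0.15,0,0],[0,0,0,-0.02,-0.15,0,0],[0,0,0,-0.02,-0.15,0,0],[0,0,0,-0.02,-0.15,0,0],[0,0,0,0,0,0,0]]]'>/dev/null && g 2 && $H '[[[0,0,0,-0.02,-0.1,0,0],[0,0,0,-0.01,-0.1,0,0],[0,0,0,0,0,0,0]]]'>/dev/null && g 2&& $H '[[[0,0,0,-0.02,-0.1,0,0],[0,0,0,-0.01,-0.1,0,0],[0,0,0,0,0,0,0]]]'>/dev/null && g 2&& $H '[[[0,0,0,-0.02,-0.1,0,0],[0,0,0,-0.01,-0.1,0,0],[0,0,0,0,0,0,0]]]'>/dev/null && g 2&& $H '[[[0,0,0,-0.02,-0.1,0,0],[0,0,0,-0.01,-0.1,0,0],[0,0,0,0,0,0,0]]]'>/dev/null && g 2
```

```text
t=23.38 box xy mm -63.6 41.0 z=0.1304 push=-0.5 fx=-0.1 fz=0.6
  t=23.80 box xy mm -63.2 35.1 z=0.1316 push=0.1 fx=-0.5 fz=-0.1
  t=24.05 box xy mm -63.3 33.2 z=0.1313 push=-0.4 fx=0.1 fz=0.9
  t=24.30 box xy mm -63.3 31.2 z=0.1312 push=-0.5 fx=-0.2 fz=-0.9
  t=24.55 box xy mm -63.3 29.4 z=0.1313 push=2.1 fx=-0.2 fz=0.8
```

```bash
H="python3 -m handwheel"; g(){ python3 gb.py $1; }
$H '[[[0,0,0,-0.015,-0.1,0,0],[0,0,0,-0.015,-0.1,0,0]]]'>/dev/null; g 7 && $H '[[[0,0,0,-0.015,-0.1,0,0],[0,0,0,-0.015,-0.1,0,0]]]'>/dev/null && g 7 && $H '[[[0,0,0,-0.015,-0.1,0,0],[0,0,0,-0.015,-0.1,0,0]]]'>/dev/null && g 7 && $H '[[[0,0,0,-0.015,-0.1,0,0],[0,0,0,-0.015,-0.1,0,0]]]'>/dev/null && g 7 && $H '[[[0,0,0,-0.015,-0.1,0,0],[0,0,0,-0.015,-0.1,0,0],[0,0,0,-0.015,-0.1,0,0]]]'>/dev/null && g 7 && $H '[[[0,0,0,-0.015,-0.1,0,0],[0,0,0,-0.015,-0.1,0,0],[0,0,0,-0.015,-0.1,0,0]]]'>/dev/null && g 7 && $H '[[[0,0,0,-0.015,-0.1,0,0],[0,0,0,-0.015,-0.1,0,0],[0,0,0,-0.015,-0.1,0,0]]]'>/dev/null && g 7 && $H '[[[0,0,0,-0.015,-0.1,0,0],[0,0,0,-0.015,-0.1,0,0],[0,0,0,-0.015,-0.1,0,0]]]'>/dev/null && g 7
```

```text
t=24.72 box xy mm -63.3 27.5 z=0.1313 push=2.1 fx=-0.5 fz=-1.5
  t=24.88 box xy mm -63.3 25.3 z=0.1313 push=2.3 fx=0.8 fz=0.2
  t=25.05 box xy mm -63.3 23.2 z=0.1313 push=2.4 fx=-0.6 fz=0.8
  t=25.22 box xy mm -63.3 21.2 z=0.1313 push=1.9 fx=-0.1 fz=0.7
  t=25.47 box xy mm -63.3 18.1 z=0.1313 push=1.6 fx=-0.7 fz=-0.2
  t=25.72 box xy mm -63.3 15.1 z=0.1312 push=2.4 fx=-0.1 fz=-0.9
  t=25.97 box xy mm -63.4 12.1 z=0.1313 push=2.1 fx=-1.4 fz=-0.0
  t=26.22 box xy mm -63.3 9.1 z=0.1313 push=3.5 fx=0.3 fz=-0.4
```

The bolt runs free past 3 mm, so both gates have caught. I push on to the end of its travel.

```bash
H="python3 -m handwheel"; g(){ python3 gb.py $1; }
$H '[[[0,0,0,-0.015,-0.1,0,0],[0,0,0,-0.015,-0.1,0,0],[0,0,0,-0.015,-0.1,0,0]]]'>/dev/null; g 7 && $H '[[[0,0,0,-0.015,-0.1,0,0],[0,0,0,-0.015,-0.1,0,0],[0,0,0,-0.015,-0.1,0,0]]]'>/dev/null && g 7 && $H '[[[0,0,0,-0.015,-0.1,0,0],[0,0,0,-0.015,-0.1,0,0]]]'>/dev/null && g 7 && $H '[[[0,0,0,-0.01,-0.06,0,0],[0,0,0,-0.01,-0.06,0,0]]]'>/dev/null && g 7 && $H '[[[0,0,0,-0.01,-0.06,0,0],[0,0,0,-0.01,-0.06,0,0]]]'>/dev/null && g 7 && $H '[[[0,0,0,-0.01,-0.06,0,0],[0,0,0,-0.01,-0.06,0,0]]]'>/dev/null && g 7 && $H '[[[0,0,0,-0.01,-0.06,0,0],[0,0,0,-0.01,-0.06,0,0]]]'>/dev/null && g 7 && $H '[[[0,0,0,-0.01,-0.06,0,0],[0,0,0,0,0,0,0]]]'>/dev/null && g 7 && $H '[[[0,0,0,-0.01,-0.06,0,0],[0,0,0,0,0,0,0]]]'>/dev/null && g 7
```

```text
t=26.47 box xy mm -63.4 6.0 z=0.1313 push=2.8 fx=0.1 fz=-0.4
  t=26.72 box xy mm -63.4 3.0 z=0.1313 push=2.3 fx=0.3 fz=-0.7
  t=26.88 box xy mm -63.4 0.9 z=0.1313 push=1.2 fx=-0.0 fz=-0.6
  t=27.05 box xy mm -63.4 -0.2 z=0.1313 push=2.7 fx=0.7 fz=-0.4
  t=27.22 box xy mm -63.4 -1.4 z=0.1313 push=3.8 fx=-0.3 fz=-0.8
  t=27.38 box xy mm -63.4 -1.7 z=0.1313 push=12.0 fx=0.1 fz=-0.1
```

The bolt met its stop at 12 N. I hold briefly, then retreat and check.

```bash
H="python3 -m handwheel"; g(){ python3 gb.py $1; }
$H '[[[0,0,0,0,0,0,0],[0,0,0,0,0,0,0],[0,0,0,0,0,0,0]]]'>/dev/null; g 99; $H '[[[0,0,0,0.01,0.1,0,0],[0,0,0,0.03,0.2,0,0],[0,0,0,0.06,0.4,0,0],[0,0,0,0.06,0.4,0,0],[0,0,0,0,0,2,0],[0,0,0,0,0,3,0],[0,0,0,0,2,4,0],[0,0,0,0,3,4,0],[0,0,0,0,3,4,0],[0,0,0,0,0,2,0],[0,0,0,0,0,0,0],[0,0,0,0,0,0,0]]]' >/dev/null; g 99
python3 - <<'E'
from h import *
C=cam("wrist");im=arm.snapshot("wrist")[:,:,::-1];cv2.imwrite("pics/w5.png",im)
t=arm.snapshot("top")[:,:,::-1];cv2.imwrite("pics/top5.png",t)
p=np.load("box.npy");A=axes(p)
for b in(.024,.028,.030,.032):print("bolt",b,proj(C,[[*A([-.0625,.012-b]),.122]]).round(1))
for sd,y,t in(("L",.07,(.5,.6,.7,.8)),("R",-.07,(1.8,1.9,2.,2.1))):
  for th in t:
    a=1.36-th+p[2];print(sd,th,proj(C,[[*(A([.02,y])+.03*np.array([np.cos(a),np.sin(a)])),.124]]).round(1))
for t in("mouse","scanner","cartridge_tray"): print(t,[np.round(d["extent"],1).tolist() for d in arm.look_for(t,"top")[:1]])
E
```

```text
t=27.63 box xy mm -63.4 -1.6 z=0.1313 push=10.5 fx=1.1 fz=-1.0
  t=28.63 box xy mm -73.3 76.9 z=0.3059 push=-1.2 fx=-0.9 fz=-0.7
bolt 0.024 [[327.2 268.8]]
bolt 0.028 [[327.2 272.3]]
bolt 0.03 [[327.1 274. ]]
bolt 0.032 [[327.1 275.8]]
L 0.5 [[438.1 168.8]]
L 0.6 [[440.2 171. ]]
L 0.7 [[441.9 173.4]]
L 0.8 [[443.5 176. ]]
R 1.8 [[426.7 327.7]]
R 1.9 [[425.2 329.8]]
R 2.0 [[423.4 331.7]]
R 2.1 [[421.5 333.4]]
mouse [[176.8, 245.0, 197.8, 264.7]]
scanner [[420.7, 141.2, 475.5, 202.1]]
cartridge_tray [[147.4, 136.6, 213.9, 179.3]]
```

View pics/w5.png

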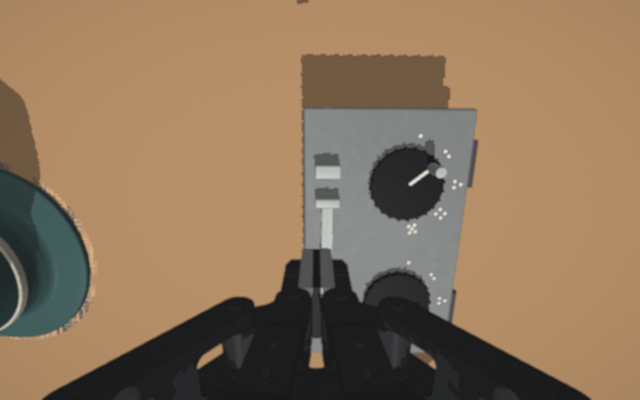

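The left peg (441,172) is at about 0.64. The bar has withdrawn from the keeper and the neighbours are unmoved. The fingers hide the post, so I move aside for one more check.

```bash
H="python3 -m handwheel"
$H '[[[0,0,0,-1.5,2.5,0.5,0],[0,0,0,-1.5,2.5,0.5,0],[0,0,0,-1.5,2.5,0.5,0],[0,0,0,-1.5,2.5,0.5,0],[0,0,0,-1.5,2.5,0.5,0],[0,0,0,-1.5,2.5,0.5,0],[0,0,0,0,0,0,0],[0,0,0,0,0,0,0],[0,0,0,0,0,0,0]]]'
python3 - <<'E'
from h import *
C=cam("wrist");im=arm.snapshot("wrist")[:,:,::-1];cv2.imwrite("pics/w6.png",im)
t=arm.snapshot("side")[:,:,::-1];cv2.imwrite("pics/side6.png",t)
p=np.load("box.npy");A=axes(p);S=cam("side")
def at(C,b): return proj(C,[[*A([-.0625,.012-b]),.122]]).round(1).tolist()
def pg(C,sd,th):
    a=1.36-th+p[2];return proj(C,[[*(A([.02,.07 if sd=='L' else -.07])+.03*np.array([np.cos(a),np.sin(a)])),.124]]).round(1).tolist()
for n,c in(("w",C),("s",S)):
    print(n,"bolt",at(c,.026),at(c,.029),at(c,.032),"R",pg(c,"R",1.8),pg(c,"R",1.9),pg(c,"R",2.),pg(c,"R",2.1))
x,y=map(int,at(C,.03)[0]);u,v=map(int,pg(C,"R",1.95)[0])
a,b=max(0,min(x,u)-70),max(0,min(y,v)-90);print("crop",a,b)
cr=cv2.resize(im[b:b+190,a:a+260],None,fx=3,fy=3,interpolation=cv2.INTER_CUBIC);cv2.imwrite("pics/c6.png",cr)
E
```

```text
time: 29.63
eef_pos: [0.3884, 0.2156, 0.3347]
orientation: [0.113, 1.568, -0.115]
wrist_force: [0.1, 0.0, -0.1]
finger_gap: -0.0002
w bolt [[414.6, 355.5]] [[414.4, 357.5]] [[414.2, 359.4]] R [[492.7, 398.0]] [[491.3, 399.6]] [[489.7, 401.1]] [[488.0, 402.4]]
s bolt [[306.3, 202.4]] [[306.8, 203.1]] [[307.2, 203.8]] R [[348.9, 204.9]] [[348.9, 205.7]] [[348.8, 206.4]] [[348.7, 207.2]]
crop 344 268
```

View pics/c6.png

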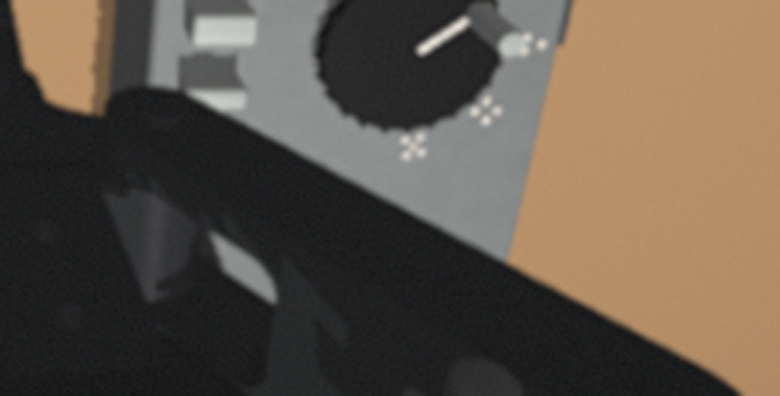

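The gripper itself blocks that crop. The fixed cameras now have a clear view.

Run:
```python
from h import *
t=arm.snapshot("top")[:,:,::-1];cv2.imwrite("pics/top7.png",t);s=cv2.imread("pics/side6.png")
p=np.load("box.npy");A=axes(p);T=cam("top");S=cam("side")
for n,C in(("top",T),("side",S)):
    print(n,[(b,proj(C,[[*A([-.0625,.012-b]),.122]]).round(1).tolist()) for b in(0,.026,.032)])
    for th in(1.8,1.95,2.1):
        a=1.36-th+p[2];print(" R",th,proj(C,[[*(A([.02,-.07])+.03*np.array([np.cos(a),np.sin(a)])),.124]]).round(1).tolist())
a=cv2.resize(t[150:240,258:385],None,fx=3,fy=6 and 3,interpolation=cv2.INTER_CUBIC);b=cv2.resize(s[155:255,270:370],None,fx=4,fy=4,interpolation=cv2.INTER_CUBIC)
a=cv2.copyMakeBorder(a,0,b.shape[0]-a.shape[0],0,0,cv2.BORDER_CONSTANT);cv2.imwrite("pics/f7.png",np.hstack([a,b]))
for c in("top","side"): print([(np.round(d["extent"],1).tolist(),d["p"]) for d in arm.look_for("bolt_post",c)[:1]])
```

```text
top [(0, [[313.6, 215.7]]), (0.026, [[323.6, 217.0]]), (0.032, [[325.9, 217.3]])]
 R 1.8 [[355.0, 178.9]]
 R 1.95 [[356.4, 179.9]]
 R 2.1 [[357.6, 181.1]]
side [(0, [[302.5, 196.6]]), (0.026, [[306.3, 202.4]]), (0.032, [[307.2, 203.8]])]
 R 1.8 [[348.9, 204.9]]
 R 1.95 [[348.9, 206.1]]
 R 2.1 [[348.7, 207.2]]
[([300.2, 214.1, 350.6, 223.7], 0.69)]
[([296.0, 196.9, 316.3, 226.1], 0.62)]
```

View pics/f7.png

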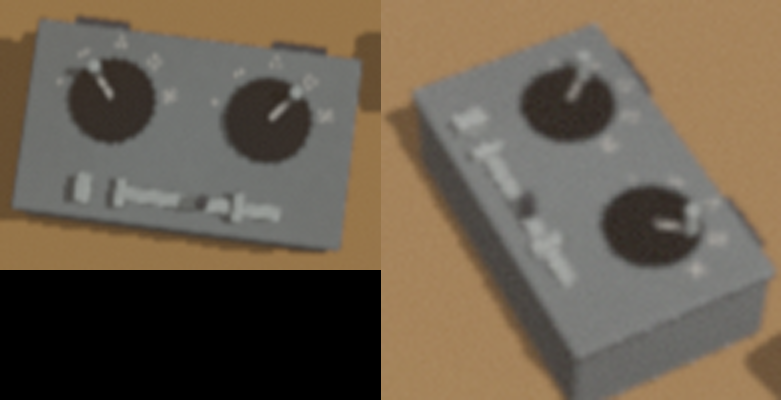

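The top view puts the right peg at pixel (357,180), which is θ≈2.0, and the left at its 2. The post at pixel (325,217) matches the open end, and the bar is clear of the keeper. I'm handing the job in.

Run:
```python
from bench import arm
print(arm.hand_in(), arm.read_state()["time"])
```

```text
the job is handed in; nothing more can be done
the job is handed in; nothing more can be done
```

The sample box is unlocked and the job was handed in at about 30 s. Both dials are caught in their gates and the bolt is open to its stop.

- **Dials:** I pushed the left peg counter-clockwise and the right peg clockwise with the shut fingertips. The false notches took 8 to 10.4 N and were passed gently. The left dial then stopped dead near 0.64 rad and the right near 2.0 rad, each pressed to about 12 N.
- **Bolt:** It slid freely at about 2 to 3 N until it met its end stop, at 12 N. The travel was at least 31 mm of the 32 mm.
- **Forces:** The highest push I read was 12 N, under the 18 N limit. Readings come only at the end of each move, so a brief higher peak between them would not show.
- **Last checks:** In the final pictures both pegs point at 2 and 4, and the bar is clear of the keeper. The mouse, scanner and tray stand where they were, and the robot is touching nothing.
- **Open points:**
  - The wrist-camera view of the bolt post was blocked by the gripper.
  - In the top camera picture the post reads about 29 to 30 mm, slightly short of 32 mm. That camera is only good to about 2 mm, so I relied on the felt stop.
  - I did not test either dial's dead stop in the reverse direction. The bolt running past its 2 to 3 mm locked stop is the evidence that both gates caught.

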